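# Load an offcut in the stop jig and pin the sliding jaw at the next hole

### The arm

A 6-joint arm with a two-finger parallel gripper is mounted at the origin on the work surface; the furniture and walls round the work are solid. World frame = base frame: x ahead of the robot, y to its left, z up, the work surface at z = 0. Lengths are in m, angles in rad, forces in N, time in s.
With the tool pointing down it reaches from about 0.3 to 1 m from the base axis. Payload 5.1 kg.
Tool frame: the origin (TCP) lies on the centre line of the jaws, within the pads' length; the fingertips stand 14 mm ahead of it and the grasp point (between the pads) lies 5 mm behind it (tip_reach is the distance from the TCP to the fingertips, in m); z points along the fingers, y is the line along which they close (so a half turn about z gives the same grasp; the last joint's range is limited). The gripper opens to 95 mm and grips with 3 to 60 N. Pads are 20 mm wide; open, the fingers measure 119 mm over their backs; the gripper's body (75 mm by 180 mm) begins 59 mm behind the grasp point.
Start: joints at [-1.306, 0.124, 1.65, -0, 1.367, -0.083], TCP at [0.222, -0.611, 0.229] pointing down, gripper open.
Joint ranges: [-2.61, 2.61], [-1.02, 2.33], [0.03, 2.71], [-1.35, 4.49], [0.32, 2.68], [-2.91, 2.91]. Speed limits (rad/s): [2.57, 2.57, 3.14, 3.14, 3.14, 3.14].

### API

Orientations are given as a unit quaternion [w, x, y, z].
In Python, from station import state, get_image, get_calibration, sign_off, tip_reach gives the robot as it stands.
- The arm moves only by the shell command python3 -m inch 'ROWS' [FORCE]. ROWS is text: rows parted by semicolons, each of 7 numbers parted by spaces: the shift along the tool's x, y, z in m, then the turn, a rotation vector about the tool's x, y, z in degrees, then the finger opening in m, from 0 to 0.0951. In form: x y z ax ay az hand; .... A call has 1 to 8 rows; each row shifts and turns the commanded pose from where the row before left it, along the tool's axes as they then stand; what a row does not reach is not made up. A row lasts 1/8 s, in which the tool goes at most 62.5 mm and 10.7 degrees, less where a joint would pass 70% of its speed; a pose out of reach is approached as far as the arm can. A call with a gripper value outside its range is refused whole. The fingers move at their own pace and stop on an object; FORCE is the grip in N (left out, the last holds). Time passes only in rows, so rows that do not move let the fingers close. It gives the time, the measured TCP pose, the force, the opening and the grip force at its end, in the units of the state.
- state(): the state, without advancing time (a new reading comes with each control period).
- get_image(name): name is "side" or "top" or "wrist"; returns the picture (400x640x3 uint8, red, green, blue); there is no depth.
- get_calibration(name): a dict with "intrinsics" (3x3 intrinsics, pixels), "dist" ([k1, k2, p1, p2, k3] as OpenCV has them; the pictures are not rectified), "R" (3x3) and "t" (3): a world point X has camera coordinates R X + t. Camera axes: x right, y down, z forward; pixel columns grow to the right and rows downward; lengths in m; the calibration is good to about 2 mm. A picture is of the moment at which its call begins: read the wrist's pose just before it. get_calibration takes no time and is no camera call; for the wrist camera it gives the pose at the moment of the call.
- sign_off(): hands the job in; it is judged then, once.
The state is a dict: "time_s": time; "q": joint angles; "qd": joint speeds; "effort": joint torques, N m; "tcp_pos": TCP position; "tool_rot": TCP orientation; "force": force on the tool from outside, world axes, zero at the start; "wrist_torque": the same for the moment, N m; "gripper_width": opening from 0.0 (shut) to 1.0 (fully open); "gripper_force": force on a finger pad.
Only numpy, scipy, OpenCV 4.12 (cv2) and the standard library are available. Lean on these libraries where they do the work, as an engineer would, in place of code of your own. Each camera call takes 0.05 s, during which the arm holds its last target. There are 200 camera calls.

### The job

Lay the thick wood offcut (the tallest of the three) flat and lengthwise in the channel of the jig, between the fixed end stop and the sliding jaw, and let go of it. Then pull the spring lock plunger up by its knob, slide the jaw one hole towards the offcut and let the pin drop fully home, so that the offcut is trapped. Finish while still holding the knob, with the pin engaged; leave the two other offcuts where they are.

Things in the scene. Friction and masses are not known exactly. Their poses are not given: they have to be found in the camera images.
- fixture: Stop jig, fixed to the table: plywood board 170 (x) x 256 (y) x 12 mm; origin: centre of its underside. Channel for the offcut on the -x side; on the +x side a steel square tube along y (30 mm wide, centre line at jig x = +45 mm, top at z = 54 mm) with 14 mm square holes 30 mm apart in its top, on which an aluminium carriage with a jaw slides.
- nest (a point): On the channel floor at jig (-30, -60, 16) mm, axes as the jig's: middle of the closed, 80 mm long opening (110 mm at the start, nest y = -40 to +70). The aluminium channel runs along y, 52 mm wide between lips 6 mm high, 5 mm thick. At nest y = -40 mm stands the fixed steel end stop (top 36 mm above this floor); the jaw is on the +y side.
- jaw (a point): Centre of the jaw's steel face (56 mm wide, z = 26 to 54 mm over the table), which faces the end stop (jig -y); moves with the carriage, axes as the jig's. Face at nest y = +70 mm at the start, +40 mm when one hole further. Rigid part of the carriage, with the plunger 30 mm behind it.
- carriage_slide (a joint): Carriage and jaw along the tube, m: 0 in the hole where it starts (within 1 mm), growing towards the end stop (jig -y); next hole that way at 0.030. About 1.5 N friction with the pin out, 2 mm play either way with it in. Range -0.032 to 0.062, holes at -0.030, 0, 0.030, 0.060.
- plunger_lift (a joint): How far the plunger is pulled up, m: 0 = pin home in a hole, about 0.009 = pin foot resting on the tube between holes, 0.015 = stop. A spring pushes it down with 4 N at 0, 8.7 N at 0.015, so it must be held up until the carriage has left its hole.
- plunger: Lock plunger: 10 mm steel pin through the carriage with a black ribbed round knob on top. Origin on the pin's axis, at the table top's height when the pin is home; z up.
- knob (a point): Middle of the plunger's knob, an upright cylinder 26 mm in diameter, 28 mm high; 84 mm above the table (knob z = 70 to 98 mm) when the pin is home. Below it a collar 23 mm in diameter ends at z = 66.5 mm and the carriage top (46 x 56 mm) lies at z = 60 mm. On the tube's centre line, 30 mm behind the jaw face (jig +y). Moved sideways, it takes the carriage along.
- offcut_1: The thick softwood offcut to load: a block 42 (x) x 75 (y) x 30 mm high, about 60 g, lying loose on the table. Origin: centre of its underside; its y axis is lengthwise.
- offcut_2: Short softwood offcut, 30 x 52 x 20 mm, lying loose; not for this job, leave it. Origin: centre of its underside.
- offcut_3: Long flat softwood offcut, 38 x 90 x 22 mm, lying loose; too long for this job, leave it. Origin: centre of its underside.
There are look-alikes about, which are no part of the job. Leave any green or pink look-alike of the offcut_1 alone.

How it is judged:
On the way, in this order (a step that is already met when the one before it is completed fails the run):
1. the thick offcut lies flat and lengthwise in the channel between end stop and jaw, let go, with the jaw still at its first hole (x of offcut_1 in the frame of nest between -0.009 and 0.009 m and y of offcut_1 in the frame of nest between -0.007 and 0.037 m and z of offcut_1 in the frame of nest between -0.003 and 0.004 m and angle between the y axis of offcut_1 and the y axis of fixture, either way round below 0.2 rad and angle between offcut_1's own z axis and vertical below 0.1 rad and contact force between the fingers and offcut_1 below 0.05 N and value of joint carriage_slide between -0.006 and 0.006 m and value of joint plunger_lift below 0.004 m), for 0.2 s.
2. the plunger is pulled up until the pin is out of its hole (value of joint plunger_lift above 0.0093 m), for 0.05 s.
3. the jaw is one hole nearer to the end stop and the pin is home in that hole (value of joint carriage_slide between 0.0255 and 0.0345 m and value of joint plunger_lift below 0.002 m), for 0.2 s.
At the end, for the whole second after the job is handed in: The thick offcut lies flat in the channel (9 mm sideways, 8 mm along, 0.2 rad of the middle of the closed opening), at rest and untouched; the jaw is at the next hole (0.030 m within 4.5 mm), the pin is home (lift under 2 mm) and the fingers still hold the knob (over 1.5 N) (all of step 3 and x of offcut_1 in the frame of nest between -0.009 and 0.009 m and y of offcut_1 in the frame of nest between -0.008 and 0.008 m and z of offcut_1 in the frame of nest between -0.003 and 0.004 m and angle between the y axis of offcut_1 and the y axis of fixture, either way round below 0.2 rad and angle between offcut_1's own z axis and vertical below 0.1 rad and contact force between the fingers and offcut_1 below 0.05 N and contact force between the fingers and plunger above 1.5 N and linear speed of offcut_1 below 0.02 m/s); the arm keeps its last pose, push and grip.
It fails at once if the short offcut is moved by more than 20 mm (distance of offcut_2 from where it was at the start of the episode above 0.02 m).
It fails at once if the long flat offcut is moved by more than 20 mm (distance of offcut_3 from where it was at the start of the episode above 0.02 m).
It also fails if it takes over 54 s, if anything falls off the work surface, if the arm or the gripper's body presses on something with over 40 N, if the wrist force passes 120 N, or if a joint passes its speed limit or range.

## Working session

There is one attempt and no reset: what is moved stays moved. The work goes in short steps, Python scripts to look and compute and a shell command to move; the robot and the scene stay as the last step left them, time stands still between calls to the robot, and variables do not carry over. Pictures are saved under pics/ and viewed, at most 10 in all, crops included, and the job is handed in when it is done.

```bash
mkdir -p pics && ls && python3 - <<'E'
from station import *
import cv2
for n in("top","side"):
    cv2.imwrite(f"pics/{n}0.png",get_image(n)[:,:,::-1])
    c=get_calibration(n);print(n,{k:__import__('numpy').round(v,3).tolist() for k,v in c.items()})
s=state();print(s)
E
```

```text
pics
top {'intrinsics': [[393.071, 0.0, 322.132], [0.0, 393.071, 199.906], [0.0, 0.0, 1.0]], 'dist': [-0.062, 0.0, 0.0, 0.0, 0.0], 'R': [[-0.01, -1.0, 0.005], [-0.974, 0.009, -0.226], [0.226, -0.008, -0.974]], 't': [-0.199, 0.45, 0.845]}
side {'intrinsics': [[431.735, 0.0, 319.073], [0.0, 431.735, 209.036], [0.0, 0.0, 1.0]], 'dist': [-0.085, 0.0, 0.0, 0.0, 0.0], 'R': [[-0.936, -0.351, 0.017], [-0.193, 0.474, -0.859], [0.294, -0.808, -0.511]], 't': [0.336, 0.251, 0.806]}
{'time_s': 0.1, 'q': array([-1.30560695e+00,  1.24424016e-01,  1.65152019e+00,  2.64661578e-06,
        1.36750817e+00, -8.25684923e-02]), 'qd': array([-1.64858077e-03, -1.86761244e-03, -2.43029420e-03,  8.86367105e-05,
        1.19544948e-03, -5.24814499e-04]), 'effort': array([-2.25654858e-04, -4.18880081e+01, -3.61096287e+01,  7.75916409e-02,
        4.61555226e-02, -6.53162874e-05]), 'tcp_pos': array([ 0.22136172, -0.61055969,  0.22753042]), 'tool_rot': array([-9.26103108e-04,  9.84920727e-01,  1.73003748e-01, -8.34974590e-05]), 'force': array([ 0.47916609, -0.15016306,  0.97240607]), 'wrist_torque': array([ 0.01537173, -0.00961448, -0.04171062]), 'gripper_force': 0.0, 'gripper_width': 1.0020514220937875}
```

View pics/top0.png

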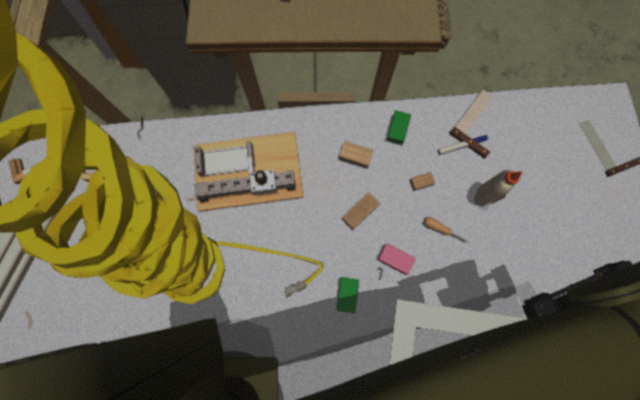

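View pics/side0.png

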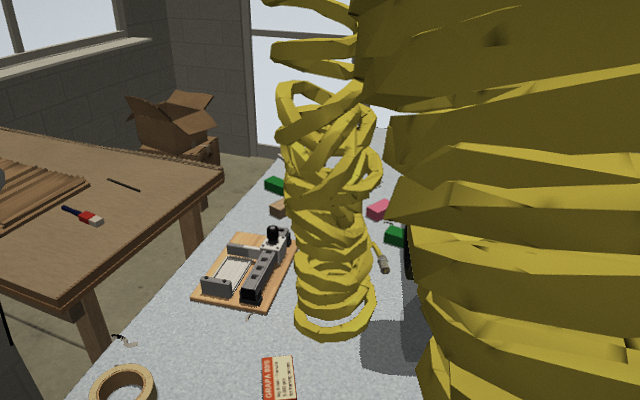

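The top view shows the jig at about (248,172), with the knob at (261,177), the channel at (225,160) and the end stop at (198,160). The wood-coloured pieces are at (355,153), (361,210) and (423,181). The look-alikes are green at (399,127) and (347,294), and pink at (397,258). A yellow hose coil hangs near (190,260) in the top view and (335,250) in the side view. I'll enlarge and measure these.

```bash
cat > h.py <<'E'
import numpy as np, cv2
from station import *
def ray(n,uv,c=None):
    c=c or get_calibration(n)
    K,D,R,t=[np.array(c[k],float) for k in("intrinsics","dist","R","t")]
    p=cv2.undistortPoints(np.array(uv,float).reshape(-1,1,2),K,D).reshape(-1,2)
    d=np.c_[p,np.ones(len(p))]@R; return -R.T@t,d
def onz(n,uv,z,c=None):
    o,d=ray(n,uv,c); return o+d*((z-o[2])/d[:,2])[:,None]
def tri(a,ua,b,ub):
    o1,d1=ray(a,[ua]);o2,d2=ray(b,[ub]);d1,d2=d1[0],d2[0]
    s=np.linalg.lstsq(np.c_[d1,-d2],o2-o1,rcond=None)[0]
    p,q=o1+s[0]*d1,o2+s[1]*d2;return (p+q)/2,np.linalg.norm(p-q)
def proj(n,X,c=None):
    c=c or get_calibration(n)
    return cv2.projectPoints(np.array(X,float).reshape(-1,1,3),cv2.Rodrigues(np.array(c["R"]))[0],np.array(c["t"],float),np.array(c["intrinsics"]),np.array(c["dist"]))[0].reshape(-1,2)
E
python3 - <<'E'
from h import *
np.set_printoptions(precision=4,suppress=True)
im=cv2.imread("pics/top0.png")
print("coil bottom",tri("top",(195,285),"side",(335,325)))
print("knob",tri("top",(261,176),"side",(272,231)))
hsv=cv2.cvtColor(im,cv2.COLOR_BGR2HSV)
m=cv2.inRange(hsv,(5,60,60),(20,200,255));m[:, :310]=0;m[:120]=0;m[240:]=0;m[:,440:]=0
for c in cv2.findContours(m,0,1)[0]:
    if cv2.contourArea(c)>80:
        r=cv2.minAreaRect(c);b=cv2.boxPoints(r)
        for z in(.02,.03):
            w=onz("top",b,z);print(r[0],cv2.contourArea(c),z,w.mean(0),np.linalg.norm(w[0]-w[1]),np.linalg.norm(w[1]-w[2]))
cv2.imwrite("pics/crop.png",cv2.resize(im[110:240,180:450],None,fx=2.95,fy=2.95,interpolation=2))
E
```

```text
coil bottom (array([0.2759, 0.0893, 0.0236]), np.float64(0.033662808125272475))
knob (array([ 0.4967, -0.0678,  0.0862]), np.float64(0.0020144618499298513))
(432.7000427246094, 223.60003662109375) 130.5 0.02 [ 0.3957 -0.4633  0.02  ] 0.022939415117519443 0.041606109242475826
(432.7000427246094, 223.60003662109375) 130.5 0.03 [ 0.394  -0.4604  0.03  ] 0.02268625725349218 0.04114694697995297
(360.4306640625, 210.4265899658203) 549.0 0.02 [ 0.4292 -0.2943  0.02  ] 0.08961332750544312 0.037602793233618585
(360.4306640625, 210.4265899658203) 549.0 0.03 [ 0.4271 -0.2932  0.03  ] 0.08862436076573185 0.037187811301092694
(422.33966064453125, 180.68865966796875) 229.5 0.02 [ 0.5005 -0.4459  0.02  ] 0.05464599485475375 0.030161981375262197
(422.33966064453125, 180.68865966796875) 229.5 0.03 [ 0.4977 -0.4432  0.03  ] 0.05404292527934378 0.029829115748973397
(355.420654296875, 154.00125122070312) 485.5 0.02 [ 0.5694 -0.2864  0.02  ] 0.0476555489064137 0.07524823225879153
(355.420654296875, 154.00125122070312) 485.5 0.03 [ 0.5658 -0.2854  0.03  ] 0.04712962542892362 0.07441779775761204
```

View pics/crop.png

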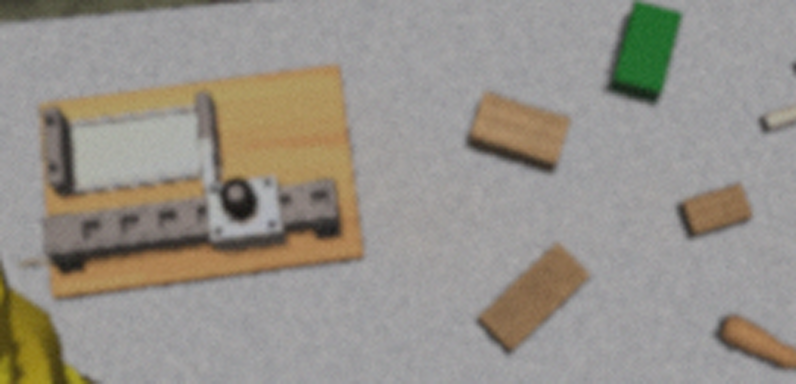

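The crop shows three plain wood pieces:
- **(355,153):** 75 mm long and about 42 mm wide plus a visible side face, so this is offcut_1.
- **(361,210):** 90x38 mm, offcut_3.
- **(423,181):** 54x30 mm, offcut_2.

The piece at (355,153) also shows the tallest side face. The knob triangulates to z=0.086, which fits the given 0.084. Next I'll get the jig pose, offcut_1's top face and the hose.

```bash
python3 - <<'E'
from h import *
np.set_printoptions(precision=4,suppress=True)
im=cv2.imread("pics/top0.png")
A=lambda p:np.array(p)/2.95+[180,110]
b=onz("top",A([(42,103),(338,67),(362,257),(55,298)]),.012)
print("board",b.tolist(),[np.linalg.norm(b[i]-b[i-1]) for i in range(4)],b.mean(0))
for i,j in((0,1),(3,2)):
    d=b[j]-b[i];print("jig +y dir deg",np.degrees(np.arctan2(d[1],d[0])))
# offcut top face in crop
o=onz("top",A([(488,92),(570,117),(554,158),(474,132)]),.03)
print("offcut",o.mean(0),[np.linalg.norm(o[i]-o[i-1]) for i in range(4)])
for d in(o[1]-o[0],o[2]-o[3]):print(np.degrees(np.arctan2(d[1],d[0])))
for z in(0,.1,.2,.3,.4,.5):print(z,proj("top",[.276,.09,z]),proj("side",[.276,.09,z]))
for n in("top","side"):print(n,ray(n,[(0,0)])[0])
s=state();c=get_calibration("wrist");R=np.array(c["R"]);print("wristcam",-R.T@c["t"],R)
E
```

```text
board [[0.6000912927990083, 0.11188855111129198, 0.01200000000000001], [0.6293947804572386, -0.1373724734781939, 0.01200000000000001], [0.4642783499959249, -0.15783096507236563, 0.01200000000000001], [0.4325560066618176, 0.09029026726125616, 0.01200000000000001]] [np.float64(0.16892175101607573), np.float64(0.25097759415600496), np.float64(0.1663790416085952), np.float64(0.2501408663160862)] [ 0.5316 -0.0233  0.012 ]
jig +y dir deg -83.29500126119696
jig +y dir deg -82.71424973071993
offcut [ 0.5701 -0.2888  0.03  ] [np.float64(0.03681897873908263), np.float64(0.07037979836605017), np.float64(0.03807208408224293), np.float64(0.06845395852824315)]
-108.45896518600476
-109.43802869530462
0 [[196.5713 277.9419]] [[343.1127 335.6421]]
0.1 [[181.9372 276.3536]] [[345.762  296.2293]]
0.2 [[163.4079 274.3173]] [[348.7624 250.7077]]
0.3 [[139.2182 271.6154]] [[352.1667 197.8783]]
0.4 [[106.3791 267.8649]] [[356.027  136.3492]]
0.5 [[ 59.4597 262.3284]] [[360.3801  64.6228]]
top [ 0.2453 -0.197   0.9261]
side [0.126  0.6501 0.6224]
wristcam [ 0.2858 -0.5895  0.3845] [[ 0.3408 -0.9401 -0.0026]
 [-0.912  -0.3313  0.2418]
 [-0.2282 -0.08   -0.9703]]
```

```bash
python3 - <<'E'
from h import *
np.set_printoptions(precision=3,suppress=True)
def ax(P,n=40):
    P=np.array(P,float);t=np.linspace(0,len(P)-1,n*(len(P)-1));return np.c_[[np.interp(t,range(len(P)),P[:,k]) for k in(0,1)]].T
top=ax([(195,280),(165,235),(120,215),(75,150),(40,90),(20,20)])
for sp in[(335,320),(335,250),(335,180),(325,110),(320,50),(310,5)]:
    r=[tri("top",tuple(u),"side",sp) for u in top];i=int(np.argmin([x[1] for x in r]));print(sp,top[i],r[i][0],r[i][1])
# wrist camera in tool frame: view offset
from scipy.spatial.transform import Rotation as Ro
s=state();q=s["tool_rot"];T=Ro.from_quat([q[1],q[2],q[3],q[0]]);print(T.as_matrix())
c=get_calibration("wrist");R=np.array(c["R"]);print(T.inv().apply(-R.T@c["t"]-s["tcp_pos"]),T.inv().apply(R[2]))
# jig frame
th=np.radians(-83.0);y=np.array([np.cos(th),np.sin(th),0]);x=np.array([y[1],-y[0],0])
O=np.array([.5316,-.0233,0]);K=np.array([.4967,-.0678,0])
print("x",x,"y",y,"knob in jig",(K-O)@x,(K-O)@y,"expect 45,", -60+70+30)
E
```

```text
(335, 320) [188.216 269.824] [0.292 0.097 0.042] 0.0008837142161862455
(335, 250) [180.678 258.518] [0.307 0.068 0.178] 0.0002045425664135337
(335, 180) [170.879 243.819] [0.32  0.042 0.3  ] 0.0001228363306358891
(325, 110) [131.985 220.327] [0.337 0.051 0.419] 2.5184916072765748e-05
(320, 50) [105.98  194.749] [0.351 0.042 0.505] 0.0006761292817513239
(310, 5) [ 83.367 162.085] [0.369 0.035 0.564] 0.0005180503632487887
[[ 0.94   0.341 -0.   ]
 [ 0.341 -0.94   0.002]
 [ 0.    -0.002 -1.   ]]
[ 0.068  0.002 -0.157] [-0.242 -0.001  0.97 ]
x [-0.993 -0.122  0.   ] y [ 0.122 -0.993  0.   ] knob in jig 0.04006304647381118 0.039915063663199184 expect 45, 40
```

The hose's axis runs from about (0.29,0.10) at the table up to (0.35,0.04,0.5), so I'll swing towards the jig slowly and watch the efforts. First I'll move above offcut_1.

```bash
python3 -m inch '0.055 -0.023 0 0 0 0 0.08;0.055 -0.023 0 0 0 0 0.08;0.055 -0.023 0 0 0 0 0.08;0.055 -0.023 0 0 0 0 0.08;0.055 -0.023 0 0 0 0 0.08;0.055 -0.023 0 0 0 0 0.08;0.055 -0.023 0 0 0 0 0.08;0.052 -0.025 0 0 0 0 0.08' 30 && python3 -m inch '0 0 0 0 0 -10.2 0.08;0 0 0 0 0 -10.2 0.08;0 0 0 0 0 -10.2 0.08;0 0 0 0 0 -10.2 0.08;0 0 0 0 0 -10.2 0.08;0 0 0 0 0 0 0.08;0 0 0 0 0 0 0.08' && python3 - <<'E'
from h import *
c=get_calibration("wrist");im=get_image("wrist")[:,:,::-1];cv2.imwrite("pics/w1.png",im)
np.savez("w1.npz",**c)
print(state()["q"],state()["tool_rot"])
hsv=cv2.cvtColor(np.ascontiguousarray(im),cv2.COLOR_BGR2HSV)
print(proj("wrist",[[.5685,-.287,.03]]),hsv[tuple(int(v) for v in proj("wrist",[[.5685,-.287,.03]])[0][::-1])])
E
```

```text
time_s: 1.1
tcp_pos: [0.57, -0.2856, 0.2281]
tool_rot: [-0.0, 0.985, 0.173, -0.0]
force: [0.1, -1.2, 0.0]
gripper_width: 0.842
gripper_force: 0.0
time_s: 1.98
tcp_pos: [0.5688, -0.2872, 0.2283]
tool_rot: [-0.0, 0.815, 0.579, -0.0]
force: [-0.2, -0.3, 0.2]
gripper_width: 0.841
gripper_force: 0.0
[-5.51765424e-01  9.65836727e-02  1.68023238e+00  8.73120657e-06
  1.36518841e+00 -2.16932604e-01] [-1.91233073e-04  8.15049970e-01  5.79390631e-01 -7.64468636e-05]
[[311.9783605  183.91655933]] [ 16  95 218]
```

View pics/w1.png

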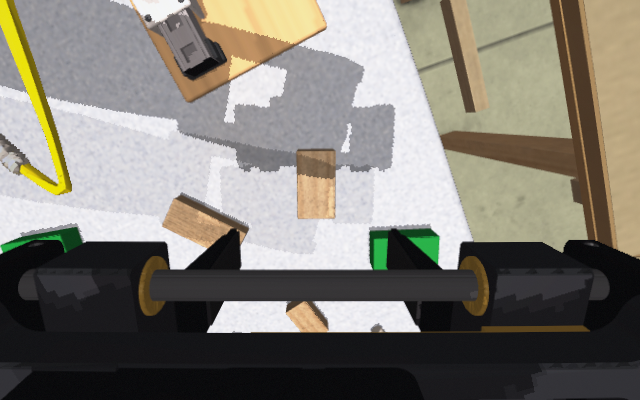

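The wrist view shows offcut_1 centred at (316,184), upright in the picture and partly shaded, with the long offcut at (205,218) to its left. I'll refine its pose.

```bash
python3 - <<'E'
from h import *
np.set_printoptions(precision=4,suppress=True)
c=dict(np.load("w1.npz"));im=cv2.imread("pics/w1.png")
hsv=cv2.cvtColor(im,cv2.COLOR_BGR2HSV);m=cv2.inRange(hsv,(8,60,50),(25,255,255));m[:,:255]=0;m[:140]=0;m[225:]=0;m[:,350:]=0
k=max(cv2.findContours(m,0,1)[0],key=cv2.contourArea);r=cv2.minAreaRect(k);b=cv2.boxPoints(r);w=onz("w",b,.03,c)
print(r,w.mean(0),np.linalg.norm(w[0]-w[1]),np.linalg.norm(w[1]-w[2]))
e=w[1]-w[0],w[2]-w[1];e=max(e,key=np.linalg.norm);print("length yaw",np.degrees(np.arctan2(e[1],e[0]))%180)
s=state();q=s["tool_rot"];from scipy.spatial.transform import Rotation as Ro
T=Ro.from_quat([q[1],q[2],q[3],q[0]]);print("toolx yaw",np.degrees(np.arctan2(*T.as_matrix()[[1,0],0])),"shift tool",T.inv().apply(w.mean(0)-s["tcp_pos"]))
E
```

```text
((316.1563415527344, 183.34774780273438), (68.89929962158203, 39.012447357177734), 88.78113555908203) [ 0.5726 -0.2887  0.03  ] 0.041252392431436434 0.07584272266857989
length yaw 72.904015085443
toolx yaw 70.81538921931482 shift tool [-0.0002  0.0042  0.1984]
```

The size fits (41x76 mm). Now I'll descend, grip and lift.

```bash
python3 -m inch '0 0.004 0.04 0 0 -2 0.08;0 0 0.05 0 0 0 0.08;0 0 0.05 0 0 0 0.08;0 0 0.035 0 0 0 0.08;0 0 0.018 0 0 0 0.08;0 0 0.011 0 0 0 0.08;0 0 0 0 0 0 0.08' && python3 -m inch '0 0 0 0 0 0 0.03;0 0 0 0 0 0 0.03;0 0 0 0 0 0 0.03;0 0 0 0 0 0 0.03;0 0 0 0 0 0 0.03' 30
```

```text
time_s: 2.9
tcp_pos: [0.573, -0.2888, 0.025]
tool_rot: [0.0, 0.804, 0.594, 0.0]
force: [0.8, 0.2, -0.4]
gripper_width: 0.837
gripper_force: 0.0
time_s: 3.52
tcp_pos: [0.5727, -0.2886, 0.0249]
tool_rot: [-0.0, 0.804, 0.594, -0.0]
force: [-0.5, 0.3, 1.8]
gripper_width: 0.443
gripper_force: 29.9
```

```bash
python3 -m inch '0 0 -0.04 0 0 0 0.03;0 0 -0.05 0 0 0 0.03;0 0 -0.05 0 0 -8 0.03;0 0 -0.05 0 0 -8 0.03;0 0 0 0 0 -8 0.03;0.05 0 0 0 0 0 0.03;0.05 0 0 0 0 0 0.03;0 0 0 0 0 0 0.03' && python3 -m inch '0.03 0 0 0 0 0 0.03;0 0 0 0 0 0 0.03;0 0 0 0 0 0 0.03' && python3 - <<'E'
from h import *
c=get_calibration("wrist");im=get_image("wrist")[:,:,::-1];cv2.imwrite("pics/w2.png",im)
np.savez("w2.npz",**c);s=state();print(s["q"],s["effort"][0])
E
```

```text
time_s: 4.53
tcp_pos: [0.5602, -0.1867, 0.2143]
tool_rot: [-0.0, 0.662, 0.75, 0.0]
force: [-0.0, -0.4, -1.1]
gripper_width: 0.442
gripper_force: 29.9
time_s: 4.9
tcp_pos: [0.5572, -0.1605, 0.2146]
tool_rot: [0.0, 0.663, 0.748, -0.0]
force: [-0.4, -0.3, -1.3]
gripper_width: 0.438
gripper_force: 29.9
[-3.72953196e-01 -2.07915094e-02  1.82446198e+00 -4.23512721e-04
  1.33774154e+00 -4.92944474e-01] 0.3154707234352827
```

View pics/w2.png

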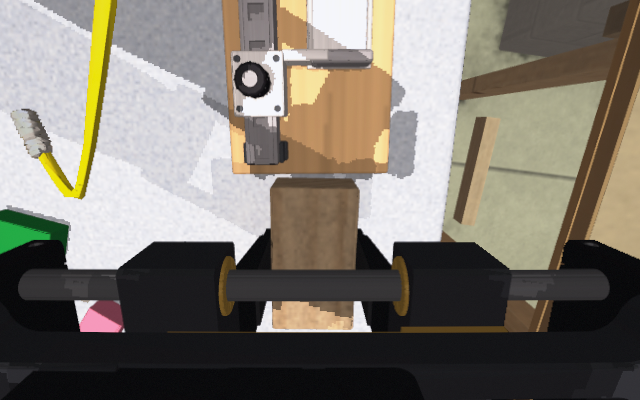

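The wrist view shows the board's near edge from (233,173) to (390,173), the carriage plate at (258,83), the knob top at (250,78), the jaw's top at rows 50–66 and the channel beyond. I'll measure the jig from these.

```bash
python3 - <<'E'
from h import *
np.set_printoptions(precision=4,suppress=True)
c=dict(np.load("w2.npz"));im=cv2.imread("pics/w2.png")
b=onz("w",[(233,173),(390,173)],.012,c);d=b[0]-b[1]
print("edge",b,np.linalg.norm(d),"x yaw",np.degrees(np.arctan2(d[1],d[0])))
E=onz("w",[(225,30),(233,173),(393,20),(390,173)],.012,c)
for i in(0,2):d=E[i+1]-E[i];print("side yaw",np.degrees(np.arctan2(d[1],d[0])))
m=cv2.inRange(im,(170,170,170),(255,255,255));m[:, :228]=0;m[:45]=0;m[120:]=0;m[:,290:]=0
k=max(cv2.findContours(m,0,1)[0],key=cv2.contourArea);r=cv2.minAreaRect(k);w=onz("w",cv2.boxPoints(r),.06,c)
print("plate",r,w.mean(0),np.linalg.norm(w[0]-w[1]),np.linalg.norm(w[1]-w[2]))
m=cv2.inRange(im,(0,0,0),(70,70,70));m[:, :232]=0;m[:57]=0;m[103:]=0;m[:,280:]=0
k=max(cv2.findContours(m,0,1)[0],key=cv2.contourArea);print("knob blob",cv2.minEnclosingCircle(k),onz("w",[cv2.minEnclosingCircle(k)[0]],.09,c), onz("w",[(250,78)],.098,c))
cr=np.vstack([cv2.resize(im[0:190,210:400],(760,590),interpolation=2)[:590]])
cv2.imwrite("pics/w2c.png",cr)
q=state()["tool_rot"];print("toolx yaw",np.degrees(2*np.arctan2(q[2],q[1])))
E
```

```text
edge [[ 0.4695 -0.1601  0.012 ]
 [ 0.6393 -0.1396  0.012 ]] 0.17106819001520615 x yaw -173.09003449656134
side yaw -83.11192089564254
side yaw -81.16118537334404
plate ((258.26220703125, 80.64024353027344), (56.54094696044922, 74.09955596923828), 6.340191841125488) [ 0.4972 -0.067   0.06  ] 0.06257545986399551 0.04875697382993608
knob blob ((252.29244995117188, 79.29244995117188), 19.01006317138672) [[ 0.4975 -0.0686  0.09  ]] [[ 0.4971 -0.0686  0.098 ]]
toolx yaw 96.88059582620714
```

View pics/w2c.png

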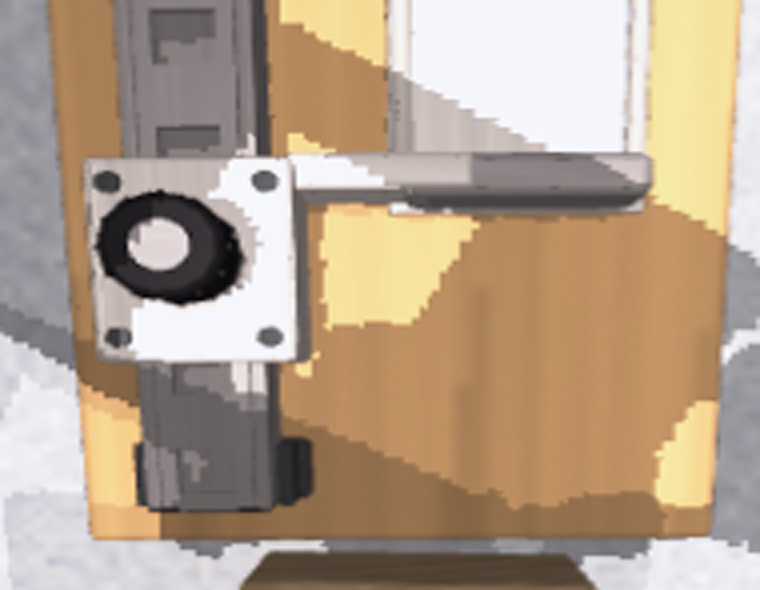

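```bash
python3 - <<'E'
from h import *
np.set_printoptions(precision=4,suppress=True)
c=dict(np.load("w2.npz"));y=np.array([.1201,-.9928,0]);x=np.array([-.9928,-.1201,0]);O=np.array([.5385,-.0228,0])
for uv,z in(((312.5,32),.016),((366.8,32),.016),((372.5,60),.054),((280,52),.054),((257.5,83.4),.06)):
    p=onz("w",[uv],z,c)[0]-O;print(uv,p@x,p@y)
E
python3 -m inch '0.03 0.004 0 0 0 0 0.03;0.03 0.004 0 0 0 0 0.03;0.02 0.004 0 0 0 0 0.03;0 0 0 0 0 0 0.03' && python3 -c "
from station import *
s=state();print(s['q'],s['effort'],s['force'])"
```

```text
(312.5, 32) -0.0017140572471425577 -0.011817725886816259
(366.8, 32) -0.054924453092501296 -0.011882397081664213
(372.5, 60) -0.0552647037057744 0.020139437107795276
(280, 52) 0.02698135053206789 0.013547059517749918
(257.5, 83.4) 0.046984143791935544 0.040574671007346075
time_s: 5.45
tcp_pos: [0.5596, -0.0783, 0.2147]
tool_rot: [0.0, 0.663, 0.749, -0.0]
force: [0.5, -0.5, -0.5]
gripper_width: 0.44
gripper_force: 29.9
[-2.33855445e-01 -5.42447081e-02  1.85682915e+00 -4.10346529e-04
  1.33886927e+00 -3.56064671e-01] [  0.7853879  -33.69158506 -35.96911669   0.18296467   0.08712623
   0.07428152] [ 0.52064509 -0.52322267 -0.51019398]
```

```bash
S="from station import *
s=state();print('EFF',s['q'][0],s['effort'][0],s['effort'][1:3],s['qd'][0])"
python3 -m inch '0.012 0.0015 0 0 0 0 0.03;0.012 0.0015 0 0 0 0 0.03;0.012 0.0015 0 0 0 0 0.03;0 0 0 0 0 0 0.03' && python3 -c "$S" && python3 -m inch '0.012 0.0015 0 0 0 0 0.03;0.012 0.0015 0 0 0 0 0.03;0 0 0 0 0 0 0.03' && python3 -c "$S"
```

```text
time_s: 5.95
tcp_pos: [0.5594, -0.0416, 0.2147]
tool_rot: [0.0, 0.663, 0.749, -0.0]
force: [-0.2, -0.4, -0.8]
gripper_width: 0.441
gripper_force: 29.9
EFF -0.1698436230745577 0.35166436806321144 [-33.17260265 -36.04624271] -0.01354924663778041
time_s: 6.32
tcp_pos: [0.5595, -0.0173, 0.2147]
tool_rot: [0.0, 0.663, 0.749, 0.0]
force: [-0.8, -1.1, -1.1]
gripper_width: 0.445
gripper_force: 29.9
EFF -0.126764697854903 0.34398123621940613 [-33.05109859 -36.06541514] -0.015511210965991458
```

Efforts show no contact, so I'll carry on.

```bash
S="from station import *
s=state();print('EFF',s['q'][0],s['effort'][0],s['effort'][1:3],s['qd'][0])"
python3 -m inch '0.01 0.0015 0 0 0 0 0.03;0.01 0.001 0 0 0 0 0.03;0.008 0.001 0 0 0 0 0.03;0 0 0 0 0 0 0.03' && python3 -c "$S" && python3 -m inch '0.01 0.0015 0 0 0 0 0.03;0.01 0.001 0 0 0 0 0.03;0.006 0.001 0 0 0 0 0.03;0 0 0 0 0 0 0.03' && python3 -c "$S
from h import *
cv2.imwrite('pics/top1.png',get_image('top')[:,:,::-1])
np.savez('w3.npz',**get_calibration('wrist'));cv2.imwrite('pics/w3.png',get_image('wrist')[:,:,::-1])"
```

```text
time_s: 6.82
tcp_pos: [0.5596, 0.0106, 0.2146]
tool_rot: [0.0, 0.663, 0.749, -0.0]
force: [-0.1, -0.7, -1.0]
gripper_width: 0.439
gripper_force: 29.9
EFF -0.0768807413905153 0.3032755572348833 [-33.02904725 -36.07985973] -0.013611426583261657
time_s: 7.32
tcp_pos: [0.56, 0.0367, 0.2147]
tool_rot: [0.0, 0.663, 0.749, -0.0]
force: [0.0, 0.2, -1.1]
gripper_width: 0.44
gripper_force: 29.9
EFF -0.03009113179957544 0.27001596987247467 [-33.16872239 -36.09533072] -0.010785563595652789
```

View pics/w3.png

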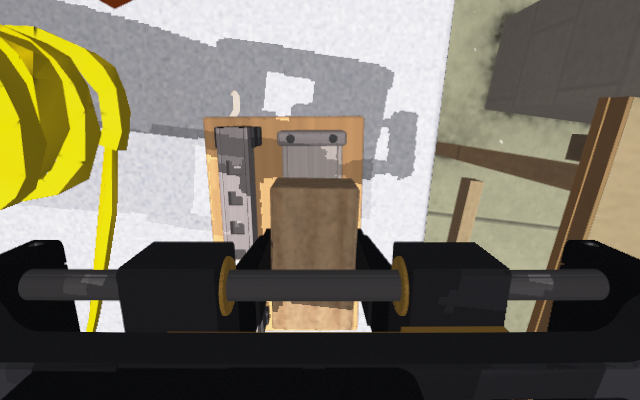

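The wrist view shows the block held over the channel, the end stop at about (312,138) with its ends at columns 278 and 346, and the far board corners at (206,117) and (364,117). I'll check the lateral and lengthwise alignment.

```bash
python3 - <<'E'
from h import *
np.set_printoptions(precision=4,suppress=True)
c=dict(np.load("w3.npz"));y=np.array([.1201,-.9928,0]);x=np.array([-.9928,-.1201,0]);O=np.array([.537,-.0228,0])
for uv,z in(((206,117),.012),((364,117),.012),((278,138),.052),((346,138),.052),((312,145),.052),((284,160),.016),((342,160),.016)):
    p=onz("w",[uv],z,c)[0]-O;print(uv,(p@x).round(4),(p@y).round(4))
p=np.array([.56,.0367,0])-O;print("tcp",p@x,p@y)
w=onz("w",[(271,181),(358,181),(270,328),(358,328)],.2147+.005,c);w-=np.array([.56,.0367,0]);print("block rel (x,y jig)",w@x,w@y)
E
```

```text
(206, 117) 0.0822 -0.1262
(364, 117) -0.0834 -0.1262
(278, 138) 0.003 -0.1064
(346, 138) -0.0612 -0.1065
(312, 145) -0.0291 -0.0999
(284, 160) 0.0009 -0.0816
(342, 160) -0.061 -0.0817
tcp -0.029980350000000024 -0.0563093
block rel (x,y jig) [ 0.0191 -0.0212  0.0219 -0.0238] [-0.0386 -0.0387  0.0388  0.0387]
```

Alignment is within about 1 mm: the block centre is at nest (0, +4) and the end-stop face is where it should be. Now I'll lower and release.

```bash
python3 -m inch '0 0 0.03 0 0 0 0.03;0 0 0.04 0 0 0 0.03;0 0 0.04 0 0 0 0.03;0 0 0.03 0 0 0 0.03;0 0 0.015 0 0 0 0.03;0 0 0.01 0 0 0 0.03;0 0 0.007 0 0 0 0.03;0 0 0 0 0 0 0.03' && python3 -m inch '0 0 0.002 0 0 0 0.03;0 0 0 0 0 0 0.03;0 0 0 0 0 0 0.066;0 0 0 0 0 0 0.066;0 0 0 0 0 0 0.066;0 0 0 0 0 0 0.066;0 0 0 0 0 0 0.066'
```

```text
time_s: 8.43
tcp_pos: [0.5603, 0.0362, 0.043]
tool_rot: [0.0, 0.663, 0.749, 0.0]
force: [0.0, 0.2, 0.2]
gripper_width: 0.442
gripper_force: 29.9
time_s: 9.3
tcp_pos: [0.5599, 0.0363, 0.0407]
tool_rot: [-0.0, 0.663, 0.749, -0.0]
force: [-0.1, 0.5, 0.2]
gripper_width: 0.695
gripper_force: 0.0
```

```bash
python3 -m inch '0 0 -0.02 0 0 0 0.066;0 0 -0.04 0 0 0 0.066;0 0 -0.04 0 0 0 0.066;0 0 -0.04 0 0 0 0.066;-0.032 -0.025 0 0 0 0 0.066;-0.032 -0.025 0 0 0 0 0.066;-0.032 -0.025 0 0 0 0 0.066;0 0 0 0 0 0 0.066' && python3 -m inch '0 0 0 0 0 0 0.066;0 0 0 0 0 0 0.066' && python3 - <<'E'
from h import *
np.savez('w4.npz',**get_calibration('wrist'));cv2.imwrite('pics/w4.png',get_image('wrist')[:,:,::-1]);s=state();print(s["tcp_pos"],s["effort"][0])
E
```

```text
time_s: 10.3
tcp_pos: [0.4965, -0.0697, 0.1823]
tool_rot: [0.001, 0.664, 0.747, 0.0]
force: [0.4, 0.1, -0.2]
gripper_width: 0.694
gripper_force: 0.0
time_s: 10.55
tcp_pos: [0.4976, -0.0674, 0.1812]
tool_rot: [0.0, 0.663, 0.749, 0.0]
force: [-0.1, -0.3, 0.7]
gripper_width: 0.691
gripper_force: 0.0
[ 0.49757324 -0.06738175  0.18098178] -0.17078481148928404
```

View pics/w4.png

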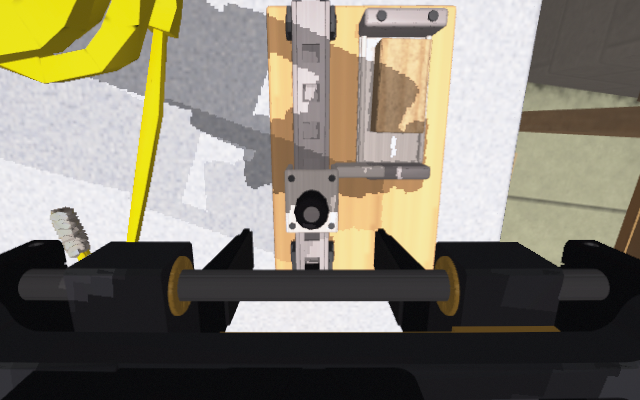

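The wrist view shows the block flat in the channel (top face about 381–425 by 38–131), with the jaw still at rows 165–178 in its first hole. The knob top is at (312,213), between the fingers. I'll check the numbers.

```bash
python3 - <<'E'
from h import *
np.set_printoptions(precision=4,suppress=True)
c=dict(np.load("w4.npz"));y=np.array([.1201,-.9928,0]);x=np.array([-.9928,-.1201,0]);O=np.array([.537,-.0228,0])
t=np.array([.4976,-.0674,0])-O;print("tcp",t@x,t@y)
for n,uv,z in(("knob",(312,213),.098),("bl",(381,131),.046),("br",(425,131),.046),("tl",(383,38),.046),("tr",(428,38),.046),("plateUL",(286,170),.06),("plateUR",(338,170),.06),("plateLL",(286,232),.06),("jawface",(385,165),.054)):
    p=onz("w",[uv],z,c)[0]-O;print(n,p@x,p@y)
E
```

```text
tcp 0.044472780000000045 0.039546939999999996
knob 0.04480029355118299 0.040575695265855305
bl -0.014254064083693998 -0.01816423069814681
br -0.052171813457370035 -0.01829778131786526
tl -0.012321008308840972 -0.09184653040098495
tr -0.04881382029182309 -0.09206083338571965
plateUL 0.06681391840630052 0.013680586460541553
plateUR 0.023113032246929135 0.013610376550087006
plateLL 0.0678079805397886 0.06852225804389894
jawface -0.017499958041222934 0.010080491904258136
```

The block is at nest (-2, +5) mm and the knob is aligned within 1 mm. Now I'll descend to grip the knob.

```bash
python3 -m inch '0 0 0.03 0 0 0 0.066;0 0 0.03 0 0 0 0.066;0 0 0.02 0 0 0 0.066;0 0 0.012 0 0 0 0.066;0 0 0.006 0 0 0 0.066;0 0 0 0 0 0 0.066' && python3 -m inch '0 0 0 0 0 0 0.015;0 0 0 0 0 0 0.015;0 0 0 0 0 0 0.015;0 0 0 0 0 0 0.015;0 0 0 0 0 0 0.015;0 0 0 0 0 0 0.015' 30
```

```text
time_s: 11.35
tcp_pos: [0.4973, -0.068, 0.0828]
tool_rot: [0.0, 0.663, 0.749, 0.0]
force: [-0.1, 0.7, 0.3]
gripper_width: 0.687
gripper_force: 0.0
time_s: 12.1
tcp_pos: [0.4963, -0.0682, 0.0827]
tool_rot: [-0.001, 0.663, 0.749, -0.001]
force: [-5.5, -0.9, 4.6]
gripper_width: 0.266
gripper_force: 30.0
```

Gripped (25.3 mm). I'll ease the side load and pull up.

```bash
python3 -m inch '0 -0.001 0 0 0 0 0.015;0 0 -0.004 0 0 0 0.015;0 0 -0.004 0 0 0 0.015;0 0 -0.004 0 0 0 0.015;0 0 -0.001 0 0 0 0.015;0 0 0 0 0 0 0.015' 45
```

```text
time_s: 12.85
tcp_pos: [0.496, -0.0681, 0.0953]
tool_rot: [-0.0, 0.663, 0.749, 0.0]
force: [3.4, -1.0, -8.5]
gripper_width: 0.265
gripper_force: 45.0
```

Lift is about 12.6 mm at 8.5 N, matching the spring. Now I'll slide 30 mm towards the end stop.

```bash
python3 -m inch '0.004 0 0 0 0 0 0.015;0.006 0 0 0 0 0 0.015;0.006 0 0 0 0 0 0.015;0.006 0 0 0 0 0 0.015;0.005 0 0 0 0 0 0.015;0.003 0 0 0 0 0 0.015;0 0 0 0 0 0 0.015;0 0 0 0 0 0 0.015'
```

```text
time_s: 13.85
tcp_pos: [0.4922, -0.0379, 0.0954]
tool_rot: [-0.001, 0.663, 0.748, 0.0]
force: [1.3, 1.7, -8.0]
gripper_width: 0.262
gripper_force: 45.0
```

```bash
python3 -m inch '0 0 0.003 0 0 0 0.015;0 0 0.003 0 0 0 0.015;0 0 0 0 0 0 0.015' && python3 -m inch '0 0 0.002 0 0 0 0.015;0 0 0.002 0 0 0 0.015;0 0 0.002 0 0 0 0.015;0 0 0.001 0 0 0 0.015;0 0 0 0 0 0 0.015'
```

```text
time_s: 14.22
tcp_pos: [0.4923, -0.0384, 0.0895]
tool_rot: [-0.0, 0.663, 0.749, -0.0]
force: [0.7, 1.9, -6.9]
gripper_width: 0.266
gripper_force: 45.0
time_s: 14.85
tcp_pos: [0.4924, -0.0385, 0.0828]
tool_rot: [-0.0, 0.663, 0.749, -0.0]
force: [-1.8, 1.2, -3.8]
gripper_width: 0.263
gripper_force: 45.0
```

The pin went through the tube surface, with the spring force falling steadily to 4 N. I'll press it home lightly and check the pictures.

```bash
python3 -m inch '0 0 0.001 0 0 0 0.015;0 0 0 0 0 0 0.015;0 0 0 0 0 0 0.015;0 0 0 0 0 0 0.015' && python3 - <<'E'
from h import *
np.savez('w5.npz',**get_calibration('wrist'))
a=get_image('wrist')[:,:,::-1];b=get_image('top')[:,:,::-1]
cv2.imwrite('pics/w5.png',np.vstack([cv2.resize(a[0:300],(640,300)),cv2.resize(b[110:230,160:340],(450,300),interpolation=2) @ np.eye(3) if 0 else cv2.copyMakeBorder(cv2.resize(b[110:230,160:340],(450,300),interpolation=2),0,0,0,190,0)]))
E
```

```text
time_s: 15.35
tcp_pos: [0.4925, -0.0387, 0.0828]
tool_rot: [0.0, 0.663, 0.749, -0.0]
force: [-4.5, 0.7, 2.8]
gripper_width: 0.262
gripper_force: 45.0
```

View pics/w5.png

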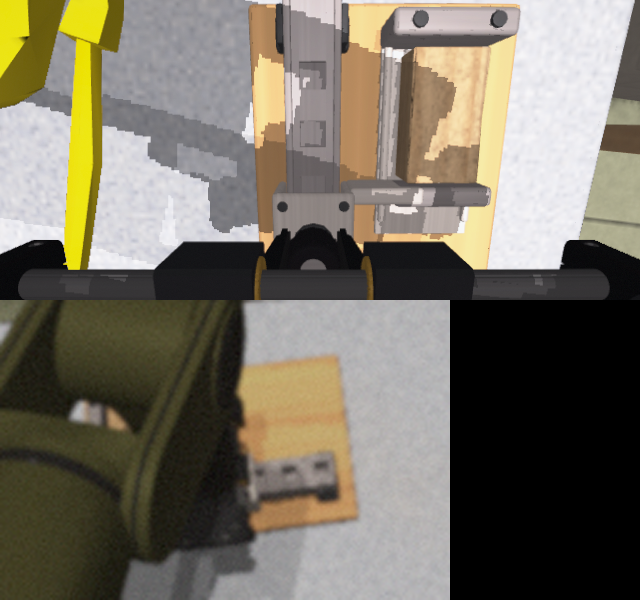

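The wrist view shows the block (about 405–490 by 45–183) trapped between the end stop and the jaw, which is now at rows 183–205. Pressing down gave +2.8 N with no further travel, so the pin is home. The fingers hold the knob at (313,265). Handing in.

```bash
python3 -c "
from station import *
print(sign_off())"
```

```text
the job is handed in; nothing more can be done
None
```

The thick offcut is trapped between the end stop and the jaw one hole on, the pin is home and the gripper still holds the knob; I handed it in at about 15 s (no verdict was returned), with the other offcuts untouched.

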